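# Sort printer pinch rollers by spin

## Task

Spin the rubber roller of each of the two pinch-roller units by hand, with a light touch, to find out whether it runs free or binds. Then stand each unit upright: the free-running ones in the shallow reuse tray, the binding ones in the deeper scrap bin with the handle, set down without dropping. Leave the bottle, phone and screwdriver alone.

Things in the scene. Friction and masses are not known exactly. Their poses are not given: they have to be found in the camera images.
- unit_a: A pinch-roller unit from a printer, 0.5 kg: steel base 70 (x) x 46 (y) x 4 mm, two upright cheeks 42 mm long in x, outer faces 42 mm apart in y (grip here), tops 44 mm up; between them a ribbed black rubber roller, 44 mm diameter, 30 mm wide, axle along y, with one pale seam. Origin: centre of the underside, z up; the roller's top runs along x. Starts in one half of the intake
- unit_b: the second unit, the same in every outer respect as unit_a (same sizes, origin and axes); its own roller height and bearing
- top_a (a point): nominal top of unit_a's roller, 58 mm above the unit's origin, axes as the unit's. The axle is set in a slot: the true top lies up to 5 mm higher or lower, differs per unit and is not measured. It is also sprung: it yields down under 1.5 N plus 5 N per mm, then bottoms hard after 4 mm (cheeks: 14 mm below the nominal top)
- top_b (a point): nominal top of unit_b's roller, 58 mm above the unit's origin, axes as the unit's. The axle is set in a slot: the true top lies up to 5 mm higher or lower, differs per unit and is not measured. It is also sprung: it yields down under 1.5 N plus 5 N per mm, then bottoms hard after 4 mm (cheeks: 14 mm below the nominal top)
- spin_a (a joint): roller rotation of unit_a, rad, no stops; near 0 at first (pale seam up); positive: its top runs to the unit's +x (22 mm of wiping = 1 rad). Each roller, independently and unseen, is free (no felt drag; let go at speed it coasts a turn or more) or binds (needs 1.5 to 2 N at the rim, stops at once). A fingertip wiped over its top under about 8 N turns either kind
- spin_b (a joint): the same for unit_b's roller
- intake: flat grey plastic tray 110 (x) x 210 (y) mm with a 12 mm high rim and one 12 mm middle rib, floor 4 mm above the bench; fixed; the units stand in its two halves at the start, one towards +y and one towards -y. Origin: centre of the underside
- reuse_tray: reuse tray for free units: shallow open tray, no handle, bare aluminium, fixed: 206 (x) x 134 (y) mm outside, 4 mm walls, 14 mm high, inner floor 4 mm above its origin (centre of the underside). Holds both units, one behind the other along x (at +45 and -45 mm), cheeks along x. To the robot's left or right
- scrap_bin: scrap bin for binding units: deeper open bin with a dark bar handle outside its -x wall (15 mm out, 30 mm up), bare aluminium, fixed: 206 (x) x 134 (y) mm outside, 4 mm walls, 36 mm high, inner floor 4 mm above its origin (centre of the underside). Holds both units, one behind the other along x (at +45 and -45 mm), cheeks along x. To the robot's left or right
- flux_bottle: small closed bottle, 38 mm diameter, 85 mm tall, a bystander. Origin: centre of the underside
- phone: black phone lying flat, 72 (x) x 148 (y) x 9 mm, a bystander. Origin: centre of the underside
- screwdriver: screwdriver 160 mm long lying along its x, a bystander. Origin: under its middle
Mind the look-alikes: they are no part of the job. Of the things that look like the reuse_tray, take the one that is farthest to the robot's left at the start.

How it is judged (in metres and radians):
On the way:
1. both rollers have been turned by hand, well clear of where they stood (past 0.7 rad either way) ((value of joint spin_a above 0.7 rad or value of joint spin_a below -0.7 rad) and (value of joint spin_b above 0.7 rad or value of joint spin_b below -0.7 rad)), for 0.1 s.
At the end, for the whole second after the job is handed in: Both rollers turned past 0.7 rad; each unit upright (0.1 rad), still, flat on its container's floor, origin within 85 mm (x) and 50 mm (y) of its centre: free roller (nothing rubs on it, under 0.6 N) in the reuse tray, binding one (its bearing rubs with over 1.2 N) in the scrap bin (all of step 1 and ((contact force between spin_a_c0 and anything else above 1.2 N and (x of unit_a in the frame of scrap_bin between -0.085 and 0.085 m and y of unit_a in the frame of scrap_bin between -0.05 and 0.05 m and z of unit_a in the frame of scrap_bin between 0 and 0.009 m)) or (contact force between spin_a_c0 and anything else below 0.6 N and (x of unit_a in the frame of reuse_tray between -0.085 and 0.085 m and y of unit_a in the frame of reuse_tray between -0.05 and 0.05 m and z of unit_a in the frame of reuse_tray between 0 and 0.009 m))) and angle between each of unit_a, unit_b's own z axis and vertical below 0.1 rad and linear speed of each of unit_a, unit_b below 0.02 m/s and ((contact force between spin_b_c0 and anything else above 1.2 N and (x of unit_b in the frame of scrap_bin between -0.085 and 0.085 m and y of unit_b in the frame of scrap_bin between -0.05 and 0.05 m and z of unit_b in the frame of scrap_bin between 0 and 0.009 m)) or (contact force between spin_b_c0 and anything else below 0.6 N and (x of unit_b in the frame of reuse_tray between -0.085 and 0.085 m and y of unit_b in the frame of reuse_tray between -0.05 and 0.05 m and z of unit_b in the frame of reuse_tray between 0 and 0.009 m)))); the robot touches nothing.
It fails at once if a roller pressed harder than 14 N by the robot (contact force between any of the fingers, the arm and spin_a_c0 above 14 N or contact force between any of the fingers, the arm and spin_b_c0 above 14 N).
It fails at once if a unit tipped over (0.6 rad) (angle between any of unit_a, unit_b's own z axis and vertical above 0.6 rad).
It fails at once if a unit dropped (falls unheld faster than 0.45 m/s, a drop of about 10 mm) ((contact force between the fingers and unit_a below 0.3 N and linear speed of unit_a above 0.45 m/s) or (contact force between the fingers and unit_b below 0.3 N and linear speed of unit_b above 0.45 m/s)).
It fails at once if the bottle, phone or screwdriver disturbed (moved more than 20 mm) (distance of any of flux_bottle, phone, screwdriver from where it was at the start of the episode above 0.02 m).
It also fails if it takes over 70 s, if anything falls off the work surface, if the arm or the gripper's body presses on something with over 40 N, if the wrist force passes 120 N, or if a joint passes its speed limit or range.

## Robot

A 7-joint arm with a two-finger parallel gripper is mounted at the origin on the work surface. World frame = base frame: x ahead of the robot, y to its left, z up, the work surface at z = 0. Lengths are in m, angles in degrees, forces in N, time in s.
With the tool pointing down it reaches from about 0.425 to 0.875 m from the base axis. Payload 4.7 kg.
Tool frame: the origin (TCP) lies at the very end of the fingers, on their centre line; the grasp point (between the pads) lies env.hold_point_z behind it (env.hold_point_z is the distance from the TCP to the grasp point, in m); z points along the fingers, y is the line along which they close (so a half turn about z gives the same grasp; the last joint's range is limited). The gripper opens to 87 mm and grips with 3 to 60 N. Pads are 19 mm wide; open, the fingers measure 117 mm over their backs; the gripper's body (75 mm by 190 mm) begins 51 mm behind the grasp point.
Start: joints at [71.454, 18.392, -4.016, 83.108, 1.295, 78.541, -3.26], TCP at [0.215, -0.613, 0.223] pointing down, gripper open.
Joint ranges: [-163.93, 163.93], [-17.29, 119.83], [-79.2, 71.16], [3.27, 140.29], [-89.18, 269.18], [5.43, 117.66], [-154.24, 154.24]. Speed limits (degrees/s): [147.25, 147.25, 180, 180, 180, 180, 180].

## Interface

Orientations are given as [roll, pitch, yaw] about the fixed x, y, z axes, in that order (R = Rz(yaw) Ry(pitch) Rx(roll)).
In Python, from cell import env gives the robot as it stands.
- The arm moves only by the shell command python3 -m jog 'ROWS' [FORCE]. ROWS is JSON, a list of rows, each an object with "dp": the shift along the tool's x, y, z in cm, a list of three; "twist": the turn about the tool's z in degrees; "fingers": the opening, from 0 (shut) to 1 (fully open). A call has 1 to 8 rows; each row is the pose to reach, as a shift and turn from the pose commanded when the call began, along the tool's axes at that moment; what a row does not reach only later rows make up. A row lasts 1/8 s, in which the tool goes at most 62.5 mm and 10.7 degrees, less where a joint would pass 70% of its speed; a pose out of reach is approached as far as the arm can. A call with a gripper value outside its range is refused whole. The fingers move at their own pace and stop on an object; FORCE is the grip in N (left out, the last holds). Time passes only in rows, so rows that repeat a pose let the fingers close. It gives the time, the measured TCP pose, the force, the opening and the grip force at its end, in the units of the state.
- env.get_obs(): the state, without advancing time (a new reading comes with each control period).
- env.read_camera(name): name is "scene" or "top" or "wrist"; returns a dict with "pixels" (384x512x3 uint8, blue, green, red), "depth" (384x512 float32, m along the optical axis (not along the pixel's ray), 0 where there is no reading), "fx", "fy", "cx", "cy" (pixels), "rvec" (rotation vector, rad) and "tvec" (3), from world to camera coordinates, as OpenCV has them. Camera axes: x right, y down, z forward; pixel columns grow to the right and rows downward; lengths in m; the calibration is good to about 2 mm. A picture is of the moment at which its call begins.
- env.sign_off(): hands the job in; it is judged then, once.
The state is a dict: "time_s": time; "qpos": joint angles; "joint_velocities": joint speeds; "effort": joint torques, N m; "tool_pos": TCP position; "tool_rot": TCP orientation; "force": force on the tool from outside, world axes, zero at the start; "wrist_torque": the same for the moment, N m; "grip_width": finger opening in m; "grasp_force": force on a finger pad.
Only numpy, scipy, OpenCV 4.12 (cv2) and the standard library are available. Lean on these libraries where they do the work, as an engineer would, in place of code of your own. Each camera call takes 0.05 s, during which the arm holds its last target. There are 200 camera calls.

## Working session

There is one attempt and no reset: what is moved stays moved. The work goes in short steps, Python scripts to look and compute and a shell command to move; the robot and the scene stay as the last step left them, time stands still between calls to the robot, and variables do not carry over. Pictures are saved under pics/ and viewed, at most 10 in all, crops included, and the job is handed in when it is done.

```bash
ls; mkdir -p pics
cat > h.py <<'E'
import numpy as np, cv2
from cell import env
def cam(n):
    c=env.read_camera(n); R=cv2.Rodrigues(np.array(c["rvec"],float))[0]; t=np.array(c["tvec"],float).ravel()
    d=c["depth"]; v,u=np.mgrid[:d.shape[0],:d.shape[1]]
    P=np.stack([(u-c["cx"])/c["fx"]*d,(v-c["cy"])/c["fy"]*d,d],-1)
    W=(P-t)@R; W[d==0]=np.nan
    return c,W
E
python3 - <<'E'
from h import *
for n in("top","scene"):
    c,W=cam(n); cv2.imwrite(f"pics/{n}0.png",c["pixels"]); np.save(f"{n}0.npy",W)
    print(n,c["tvec"],c["fx"])
o=env.get_obs(); print(o, env.hold_point_z)
E
```

```text
pics
top [-0.11077717  0.47950842  1.34311471] 439.36120432278256
scene [ 0.35075447 -0.22724214  1.35920323] 403.86881094854186
{'time_s': 0.1, 'qpos': array([71.45332845, 18.4340037 , -4.01553361, 83.16709424,  1.29589107,
       78.54124129, -3.2603778 ]), 'joint_velocities': array([ 0.01565443, -0.07431745, -0.02467118, -0.17533148, -0.07286543,
        0.0901671 ,  0.02898345]), 'effort': array([ 1.41932554e-05, -4.92571127e+01, -4.05706661e-01, -3.13399887e+01,
       -6.41513988e-02,  3.95014929e-02,  9.19560262e-05]), 'tool_pos': array([ 0.21520371, -0.61282131,  0.22158723]), 'tool_rot': array([-1.79902942e+02,  6.32354133e-03,  1.93560553e+01]), 'force': array([-0.60732577, -0.12669183, -0.1074802 ]), 'wrist_torque': array([-0.0822148 , -0.00091961, -0.07059621]), 'grasp_force': 0.0, 'grip_width': 0.0867539525798134} 0.0187
```

View pics/top0.png

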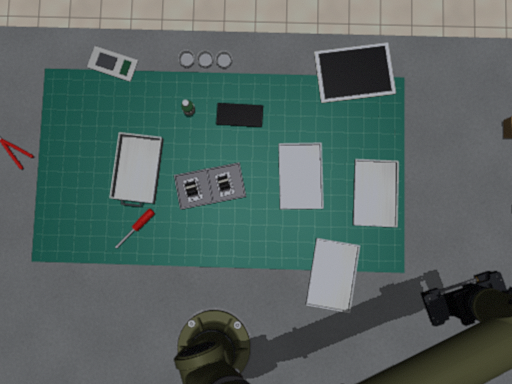

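View pics/scene0.png

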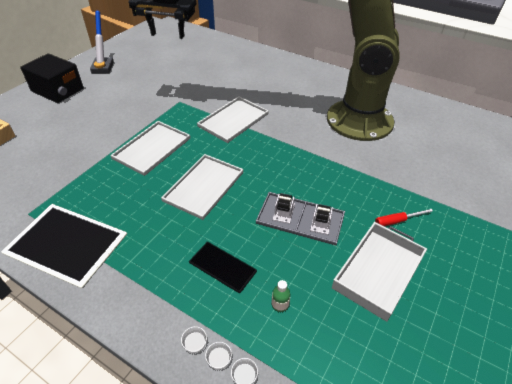

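The top view shows the intake at about (210,186) with the two units at (192,188) and (224,182). The scrap bin with its handle is at (136,168). There are three shallow trays, and the leftmost is at (300,176). The bottle is at (188,107), the phone at (240,115) and the screwdriver at (135,228).

Run:
```python
from h import *
W=np.load("top0.npy")
img=cv2.imread("pics/top0.png")
def rect(name,box,lo,hi,bright=None):
    u0,v0,u1,v1=box; P=W[v0:v1,u0:u1].reshape(-1,3); C=img[v0:v1,u0:u1].reshape(-1,3).astype(int)
    m=(P[:,2]>lo)&(P[:,2]<hi)
    if bright: m&=bright(C)
    Q=P[m]; r=cv2.minAreaRect((Q[:,:2]*1000).astype(np.float32)); print(name,m.sum(),np.round(r[0],1),np.round(r[1],1),round(r[2],1),"z",np.round(np.percentile(Q[:,2],[5,50,95])*1000,1))
print("bench",np.nanmedian(W[140:160,60:90,2]))
gray=lambda C:(C.max(1)-C.min(1)<25)
rect("reuse",(272,135,330,216),-.01,.03,lambda C:gray(C)&(C.mean(1)>110))
rect("scrap",(104,126,168,203),.025,.05)
rect("scrapall",(104,126,168,203),-.01,.05,lambda C:gray(C)&(C.mean(1)>110))
rect("intake",(170,158,252,214),-.01,.02,gray)
rect("left",(170,158,208,214),.03,.08); rect("right",(208,158,252,214),.03,.08)
rect("leftTop",(170,158,208,214),.05,.08); rect("rightTop",(208,158,252,214),.05,.08)
rect("bottle",(178,95,200,120),.02,.1);rect("phone",(212,98,268,130),.004,.02)
rect("sd",(112,205,158,250),.008,.05)
print(np.round(W[176,300],3))
im=cv2.resize(img[155:215,165:255],None,fx=8,fy=8,interpolation=cv2.INTER_CUBIC); cv2.imwrite("pics/crop1.png",im)
```

```text
bench 0.0008781520353592754
reuse 2851 [ 534.9 -254.7] [211. 138.] 2.7 z [-0.5  4.6 13.9]
scrap 444 [537.6 260.1] [136.6 214.3] 85.1 z [26.1 34.7 40.5]
scrapall 2648 [546.5 263. ] [144.1 214.3] 85.1 z [-0.4  4.8 36.3]
intake 1966 [495.2  30.5] [113.4 210.5] 12.9 z [-0.3  5.3 13.3]
left 201 [480.3  83.3] [43.8 42.2] 15.9 z [39.3 55.3 64.7]
right 188 [500.  -15.2] [43.6 41.8] 17.6 z [43.9 59.  67.2]
leftTop 138 [478.5  84. ] [40.8 39.9] 16.0 z [50.9 58.7 65.3]
rightTop 146 [498.8 -14.6] [42.4 39.4] 20.5 z [51.1 60.9 67.3]
bottle 147 [731.7 104.6] [33.5 36.8] 39.3 z [30.5 58.4 86.6]
phone 1135 [727.4 -56.2] [101.1 175.9] 1.4 z [ 4.7  9.4 14.2]
sd 294 [351.5 247.5] [120.  149.5] 80.1 z [10.3 21.8 32.1]
[ 0.532 -0.252  0.012]
```

View pics/crop1.png

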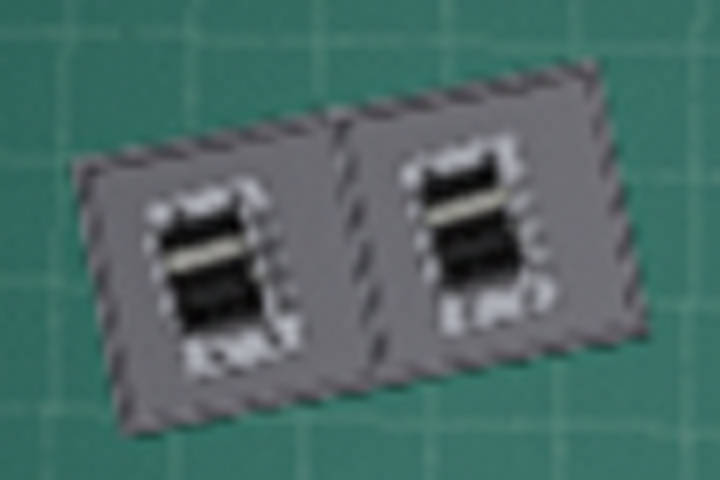

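```bash
cat >> h.py <<'E'
def go(x,y,z,yaw):
    o=env.get_obs(); p=o["tool_pos"]; a=np.radians(o["tool_rot"][2]); d=np.array([x,y,z])-p
    tw=-((yaw-o["tool_rot"][2]+180)%360-180)
    print("at",np.round(p*1000,1),np.round(o["tool_rot"],2),"F",np.round(o["force"],2),"t",round(o["time_s"],2))
    print("dp cm",np.round([100*(d@[np.cos(a),np.sin(a),0]),100*(d@[np.sin(a),-np.cos(a),0]),-100*d[2]],2),"twist",round(tw,1))
E
python3 -c "
from h import *
go(.38,-.3,.25,15);go(.47,.03,.25,13)"
```

```text
at [ 215.2 -612.8  221.6] [-1.799e+02  1.000e-02  1.936e+01] F [-0.61 -0.13 -0.11] t 0.1
dp cm [ 25.92 -24.05  -2.84] twist 4.4
at [ 215.2 -612.8  221.6] [-1.799e+02  1.000e-02  1.936e+01] F [-0.61 -0.13 -0.11] t 0.1
dp cm [ 45.34 -52.2   -2.84] twist 6.4
```

```bash
python3 -m jog '[{"dp":[4.3,-4,-0.5],"twist":0,"fingers":1},{"dp":[8.6,-8,-1],"twist":1,"fingers":0.5},{"dp":[13,-12,-1.5],"twist":2,"fingers":0},{"dp":[17.3,-16,-2],"twist":3,"fingers":0},{"dp":[21.6,-20,-2.5],"twist":4,"fingers":0},{"dp":[25.9,-24,-2.8],"twist":5,"fingers":0},{"dp":[29,-28.8,-2.8],"twist":6,"fingers":0},{"dp":[32.5,-33.5,-2.8],"twist":6.4,"fingers":0}]' 20
python3 -c "
from h import *
go(.47,.03,.25,13)"
```

```text
time_s: 1.1
tool_pos: [0.411, -0.1876, 0.2503]
tool_rot: [180.0, 0.0, 12.9]
force: [1.5, -0.4, -0.0]
grip_width: 0.025
grasp_force: 0.0
at [ 411.  -187.6  250.3] [1.7999e+02 2.0000e-02 1.2930e+01] F [ 1.48 -0.41 -0.01] t 1.1
dp cm [ 10.61 -19.89   0.03] twist -0.1
```

```bash
python3 -m jog '[{"dp":[2.6,-5,0],"twist":0,"fingers":0},{"dp":[5.3,-10,0],"twist":0,"fingers":0},{"dp":[8,-15,0],"twist":0,"fingers":0},{"dp":[10.6,-19.9,0],"twist":0,"fingers":0},{"dp":[10.6,-19.9,0],"twist":0,"fingers":0},{"dp":[10.6,-19.9,0],"twist":0,"fingers":0}]' 
python3 -c "
from h import *
c,W=cam('wrist');cv2.imwrite('pics/w1.png',c['pixels']);np.save('w1.npy',W)
print(-cv2.Rodrigues(np.array(c['rvec']))[0].T@np.array(c['tvec']).ravel(),env.get_obs()['force'])"
```

```text
time_s: 1.85
tool_pos: [0.4694, 0.0276, 0.2501]
tool_rot: [180.0, 0.1, 13.0]
force: [-0.5, -1.0, -0.1]
grip_width: 0.0005
grasp_force: 0.0
[0.5518546  0.04777926 0.41277012] [-0.06315317 -0.32368163 -0.36842018]
```

View pics/w1.png

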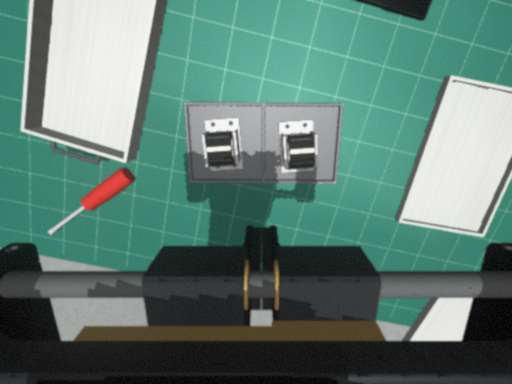

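The wrist view shows both units clearly, at (221,145) and (298,147), with pale seams at (220,148) and (301,152). The scrap bin with its handle is at the left and the reuse tray at the right.

Run:
```python
from h import *
W=np.load("w1.npy"); img=cv2.imread("pics/w1.png").astype(int)
for n,(u0,v0,u1,v1) in dict(L=(192,108,258,180),R=(268,108,338,180)).items():
    P=W[v0:v1,u0:u1].reshape(-1,3); C=img[v0:v1,u0:u1].reshape(-1,3)
    for lab,m in dict(base=(P[:,2]>.0055)&(P[:,2]<.02)&(C.mean(1)>150),up=(P[:,2]>.03),cheek=(P[:,2]>.035)&(P[:,2]<.052)&(C.mean(1)>110),roll=(P[:,2]>.056)).items():
        Q=P[m]
        if len(Q)<5: print(n,lab,len(Q)); continue
        r=cv2.minAreaRect((Q[:,:2]*1000).astype(np.float32)); print(n,lab,len(Q),np.round(r[0],1),np.round(r[1],1),round(r[2],1),"zpct",np.round(np.percentile(Q[:,2],[5,50,90,98])*1000,1))
    s=P[(P[:,2]>.05)&(C.mean(1)>140)]; print("seam",len(s),np.round(s.mean(0)*1000,1) if len(s) else "")
print("floor",np.round(np.nanmedian(W[165:178,245:258].reshape(-1,3),0)*1000,1))
cv2.imwrite("pics/w1c.png",cv2.resize(cv2.imread("pics/w1.png")[95:190,180:348],None,fx=4.7,fy=4.7,interpolation=cv2.INTER_CUBIC))
```

```text
L base 688 [496.8  86.7] [60.8 90.1] 12.7 zpct [ 5.6  8.   9.5 10.3]
L up 1179 [478.8  83.9] [43.6 42.4] 16.4 zpct [40.8 56.2 62.3 63.2]
L cheek 274 [478.8  83.9] [43.6 42.4] 16.2 zpct [38.8 48.  49.4 50.7]
L roll 605 [478.6  83.9] [32.8 29.9] 16.9 zpct [56.5 60.7 62.7 63.5]
seam 148 [482.2  84.3  61. ]
R base 892 [503.6 -20.9] [95.6 92.7] 13.0 zpct [ 5.6  7.6  9.5 10.4]
R up 1167 [498.7 -14.2] [43.7 42. ] 16.3 zpct [42.6 59.1 64.8 65.6]
R cheek 233 [498.8 -14.4] [43.6 42. ] 17.0 zpct [38.9 48.4 49.7 51.4]
R roll 717 [498.3 -14.2] [36.7 30.2] 17.1 zpct [57.  63.  65.1 65.9]
seam 153 [500.2 -11.5  62.8]
floor [449.7  38.6   4.7]
```

View pics/w1c.png

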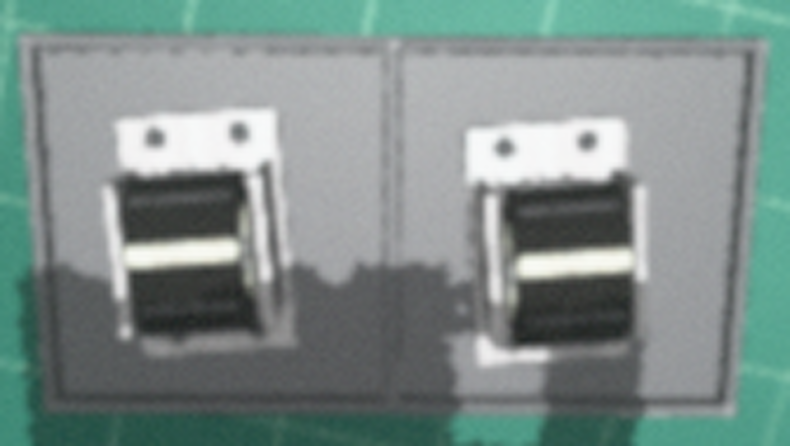

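```bash
python3 -c "
from h import *
W=np.load('w1.npy');a=np.radians(16.5);u=np.array([np.cos(a),np.sin(a)])
for c in ([.4788,.0839],[.4986,-.0143]):
    q=(W[...,:2]-c); s=q@u; t=q@[-u[1],u[0]]; m=(abs(t)<.013)&(abs(s)<.014)&(W[...,2]>.05)
    k=np.polyfit(s[m],W[...,2][m],2); print('top z',(k[2]-k[1]**2/4/k[0])*1000,'at s',-k[1]/2/k[0]*1000,k[0],'resid',1000*np.std(W[...,2][m]-np.polyval(k,s[m])))
go(.4711,.0816,.072,16.5)"
```

```text
top z 350.7776097949237 at s 5.103381688525266 -1343.555903250092 resid 58.57824479391828
top z 346.33962448076807 at s 8.471469686857086 -944.2308362729984 resid 59.4487080479574
at [469.3  26.9 250.1] [1.7998e+02 6.0000e-02 1.2860e+01] F [-0.06 -0.32 -0.37] t 1.9
dp cm [ 1.39 -5.3  17.81] twist -3.6
```

```bash
python3 -m jog '[{"dp":[0.5,-2.5,3],"twist":-1.8,"fingers":0},{"dp":[1.4,-5.3,8],"twist":-3.6,"fingers":0},{"dp":[1.4,-5.3,13],"twist":-3.6,"fingers":0},{"dp":[1.4,-5.3,16.5],"twist":-3.6,"fingers":0},{"dp":[1.4,-5.3,17.8],"twist":-3.6,"fingers":0},{"dp":[1.4,-5.3,17.8],"twist":-3.6,"fingers":0},{"dp":[1.4,-5.3,17.8],"twist":-3.6,"fingers":0},{"dp":[1.4,-5.3,17.8],"twist":-3.6,"fingers":0}]' 
python3 -c "
from h import *
W=np.load('w1.npy');a=np.radians(16.5);u=np.array([np.cos(a),np.sin(a)])
for c in ([.4788,.0839],[.4986,-.0143]):
    q=(W[...,:2]-c); s=q@u; t=q@[-u[1],u[0]]; m=(abs(t)<.013)&(abs(s)<.014)&(W[...,2]>.05)&(W[...,2]<.08)
    k=np.polyfit(s[m],W[...,2][m],2); print('top z',(k[2]-k[1]**2/4/k[0])*1000,'at s',-k[1]/2/k[0]*1000,k[0],'resid',1000*np.std(W[...,2][m]-np.polyval(k,s[m])))
go(.4711,.0816,.072,16.5)"
```

```text
time_s: 2.9
tool_pos: [0.4726, 0.0829, 0.0739]
tool_rot: [179.9, -0.1, 16.5]
force: [0.1, -0.1, 0.1]
grip_width: 0.0004
grasp_force: 0.0
top z 62.39735115057284 at s -0.7407953137504368 -25.00756208454539 resid 0.8152222340029158
top z 65.04314569722645 at s -0.7774951207881321 -24.83365320438968 resid 0.731893001867715
at [472.6  82.9  73.9] [ 1.7993e+02 -1.4000e-01  1.6530e+01] F [ 0.06 -0.1   0.08] t 2.9
dp cm [-0.18  0.08  0.19] twist 0.0
```

```bash
for i in 1; do python3 -m jog '[{"dp":[-0.2,0.1,0.5],"fingers":0,"twist":0},{"dp":[-0.2,0.1,0.7],"fingers":0,"twist":0},{"dp":[-0.2,0.1,0.7],"fingers":0,"twist":0},{"dp":[-0.2,0.1,0.7],"fingers":0,"twist":0}]' | egrep 'pos|force:'; done
python3 -m jog '[{"dp":[0,0,0.05],"twist":0,"fingers":0},{"dp":[0,0,0.1],"twist":0,"fingers":0},{"dp":[0,0,0.1],"twist":0,"fingers":0}]' | egrep 'pos|force:'
python3 -m jog '[{"dp":[0,0,0.05],"twist":0,"fingers":0},{"dp":[0,0,0.1],"twist":0,"fingers":0},{"dp":[0,0,0.1],"twist":0,"fingers":0}]' | egrep 'pos|force:'
```

```text
tool_pos: [0.4698, 0.0815, 0.0655]
force: [-0.5, -0.2, 0.4]
grasp_force: 0.0
tool_pos: [0.4698, 0.0815, 0.0645]
force: [-0.4, 0.2, -0.6]
grasp_force: 0.0
tool_pos: [0.4698, 0.0814, 0.0635]
force: [0.4, 0.7, 0.5]
grasp_force: 0.0
```

```bash
python3 -m jog '[{"dp":[0,0,0.05],"twist":0,"fingers":0},{"dp":[0,0,0.05],"twist":0,"fingers":0}]' | egrep 'pos|force:'
python3 -m jog '[{"dp":[0,0,0.05],"twist":0,"fingers":0},{"dp":[0,0,0.05],"twist":0,"fingers":0}]' | egrep 'pos|force:'
python3 -m jog '[{"dp":[0,0,0.05],"twist":0,"fingers":0},{"dp":[0,0,0.05],"twist":0,"fingers":0}]' | egrep 'pos|force:'
```

```text
tool_pos: [0.4698, 0.0814, 0.063]
force: [-0.2, -0.1, 0.1]
grasp_force: 0.0
tool_pos: [0.4698, 0.0814, 0.0625]
force: [0.4, -0.3, 0.6]
grasp_force: 0.0
tool_pos: [0.4701, 0.0815, 0.0622]
force: [1.1, 0.3, 1.1]
grasp_force: 0.6
```

```bash
python3 -m jog '[{"dp":[0,0,-0.5],"twist":0,"fingers":0},{"dp":[1.2,0,-0.5],"twist":0,"fingers":0},{"dp":[2,0,-0.5],"twist":0,"fingers":0},{"dp":[2,0,-0.1],"twist":0,"fingers":0},{"dp":[2,0,0],"twist":0,"fingers":0},{"dp":[2,0,0.05],"twist":0,"fingers":0},{"dp":[2,0,0.08],"twist":0,"fingers":0},{"dp":[2,0,0.08],"twist":0,"fingers":0}]' | egrep 'pos|force:'
```

```text
tool_pos: [0.4892, 0.0874, 0.0615]
force: [0.1, 1.0, 4.0]
grasp_force: 1.8
```

```bash
python3 -m jog '[{"dp":[0,0,0.05],"twist":0,"fingers":0},{"dp":[-0.8,0,0.05],"twist":0,"fingers":0}]' | egrep 'pos|force:'
python3 -m jog '[{"dp":[-1,0,0],"twist":0,"fingers":0}]' | egrep 'pos|force:'
python3 -m jog '[{"dp":[-1,0,0],"twist":0,"fingers":0}]' | egrep 'pos|force:'
python3 -m jog '[{"dp":[-1,0,-0.3],"twist":0,"fingers":0},{"dp":[-2,0,-2],"twist":0,"fingers":0},{"dp":[-2.5,0,-5],"twist":0,"fingers":0}]' | egrep 'pos|force:'
cat > spin.py <<'E'
import sys
from h import *
n=int(sys.argv[1]); fr=[cam('wrist')[0]['pixels'] for _ in range(n)]
np.save(sys.argv[2]+'.npy',np.array(fr)); f=[x[150:300,150:370] for x in fr]
cv2.imwrite('pics/'+sys.argv[2]+'.png',cv2.resize(np.vstack([np.hstack(f[:3]),np.hstack(f[3:6])]),(792,360)))
E
python3 spin.py 6 spinL
```

```text
tool_pos: [0.4819, 0.0852, 0.0612]
force: [-0.0, 1.5, 6.3]
grasp_force: 3.1
tool_pos: [0.472, 0.0822, 0.0611]
force: [-0.1, 0.9, 6.6]
grasp_force: 3.1
tool_pos: [0.4617, 0.0789, 0.0608]
force: [0.5, 0.0, -0.6]
grasp_force: 0.0
tool_pos: [0.4358, 0.0712, 0.1099]
force: [1.4, -0.9, 0.9]
grasp_force: 0.0
```

View pics/spinL.png

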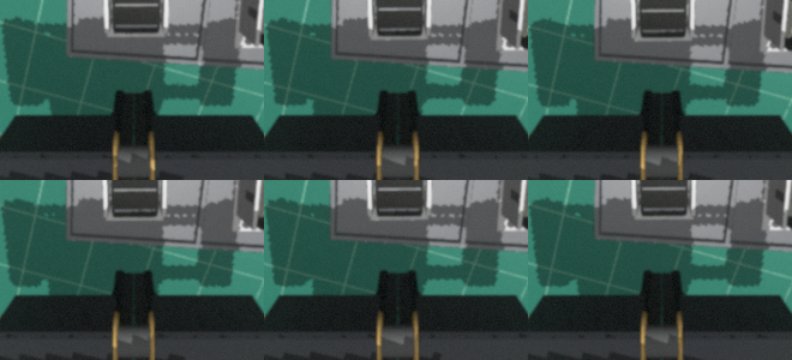

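The crop sits too low, and only the roller's lower part shows at about (137,15). Wipe drag was near 0 at 6.5 N, which suggests it runs free. I'll check the frames for motion.

Run:
```python
from h import *
f=np.load('spinL.npy').astype(int)
for i in range(1,6): 
    d=abs(f[i]-f[i-1]).sum(2); print([round(d[a:b,c:e].mean(),1) for a,b,c,e in((100,185,235,295),(100,185,310,400),(200,240,190,235))])
cv2.imwrite('pics/spinLb.png',cv2.resize(np.hstack([x[70:190,215:415] for x in f[[0,2,4]]]).astype(np.uint8),(780,156)))
```

```text
[np.float64(73.4), np.float64(67.9), np.float64(9.5)]
[np.float64(35.0), np.float64(20.2), np.float64(9.5)]
[np.float64(19.7), np.float64(20.8), np.float64(7.6)]
[np.float64(26.0), np.float64(24.3), np.float64(7.6)]
[np.float64(20.6), np.float64(19.3), np.float64(7.8)]
```

View pics/spinLb.png

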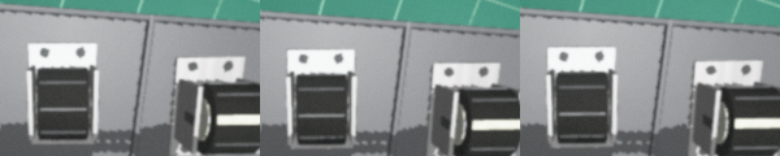

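Run:
```python
from h import *
f=np.load('spinL.npy').astype(np.float32).mean(3)
ref=f[0]
for i in range(6):
    # align by intake/base area above (rows 70-120), then track the roller interior
    r,_=cv2.phaseCorrelate(f[5][95:122,232:300],f[i][95:122,232:300])
    ya=[]
    res=[]
    for (a,b,c,e) in ((95,118,225,300),(128,175,248,282)):
        T=f[5][a:b,c:e]; S=f[i][a-14:b+14,c-10:e+10]; m=cv2.matchTemplate(S,T,cv2.TM_CCOEFF_NORMED); _,v,_,l=cv2.minMaxLoc(m); res+= [(l[0]-10,l[1]-14,round(v,3))]
    print(i,res)
v=f[5][85:190,255:275].mean(1); print(np.round(v).astype(int))
v=f[0][85:190,255:275].mean(1); print(np.round(v).astype(int))
```

```text
0 [(0, -2, 0.976), (0, -3, 0.983)]
1 [(0, 1, 0.974), (-1, 0, 0.913)]
2 [(-1, 2, 0.975), (-1, 2, 0.957)]
3 [(-1, 2, 0.98), (-1, 1, 0.972)]
4 [(0, 1, 0.983), (0, 0, 0.937)]
5 [(0, 0, 1.0), (0, 0, 1.0)]
[159 180 185 186 185 185 186 185 185 186 185 185 185 184 184 185 184 183
 183 188 211 237 246 247 246 243 239 237 237 241 244 246 247 248 248 248
 247 243 220 159 112  73  55  55  56  57  58  56  58  67  92 108  92  68
  60  61  60  60  59  60  60  60  60  60  60  61  59  59  59  60  84 121
 132 100  66  57  57  55  54  54  54  53  52  52  51  51  52  60  82  93
  76  49  38  44  72 109 128 120  98  88  88  88  88  87  87]
[186 186 186 187 186 186 186 186 186 186 186 185 185 185 185 184 182 182
 218 244 248 247 246 243 240 240 241 243 246 248 248 248 248 248 246 236
 197 130  79  59  57  57  57  59  59  59  69  93 107  92  68  61  61  61
  61  60  61  60  60  61  60  60  60  62  59  60  62  85 125 136 102  67
  58  57  56  56  55  54  54  54  53  53  52  52  56  76  94  89  62  43
  38  50  85 119 131 120  97  88  88  88  88  87  88  87  86]
```

```bash
python3 -c "
from h import *
go(.5083,-.0115,.0675,16.5)"
```

```text
at [437.4  71.7 109.8] [-1.7999e+02  1.0000e-01  1.6540e+01] F [ 0.72 -0.59 -0.22] t 7.08
dp cm [4.43 9.99 4.23] twist 0.0
```

```bash
python3 -m jog '[{"dp":[2,4,0],"twist":0,"fingers":0},{"dp":[4.4,9,0],"twist":0,"fingers":0},{"dp":[4.4,10,2],"twist":0,"fingers":0},{"dp":[4.4,10,4],"twist":0,"fingers":0},{"dp":[4.4,10,4.2],"twist":0,"fingers":0},{"dp":[4.4,10,4.2],"twist":0,"fingers":0},{"dp":[4.4,10,4.2],"twist":0,"fingers":0}]' | egrep 'pos|force:'
python3 -m jog '[{"dp":[0,0,0.1],"twist":0,"fingers":0},{"dp":[0,0,0.2],"twist":0,"fingers":0},{"dp":[0,0,0.25],"twist":0,"fingers":0},{"dp":[0,0,0.25],"twist":0,"fingers":0}]' | egrep 'pos|force:'
python3 -m jog '[{"dp":[0,0,0.05],"twist":0,"fingers":0},{"dp":[0,0,0.05],"twist":0,"fingers":0}]' | egrep 'pos|force:'
python3 -m jog '[{"dp":[0,0,0.05],"twist":0,"fingers":0},{"dp":[0,0,0.05],"twist":0,"fingers":0}]' | egrep 'pos|force:'
```

```text
tool_pos: [0.5093, -0.011, 0.0694]
force: [-0.3, -0.3, 0.8]
grasp_force: 0.0
tool_pos: [0.5088, -0.0113, 0.0662]
force: [0.4, -0.2, 0.6]
grasp_force: 0.0
tool_pos: [0.5088, -0.0113, 0.0657]
force: [0.1, -0.2, -0.3]
grasp_force: 0.0
tool_pos: [0.5088, -0.0113, 0.0652]
force: [-0.4, 0.2, -0.2]
grasp_force: 0.0
```

```bash
python3 -m jog '[{"dp":[0,0,0.05],"twist":0,"fingers":0},{"dp":[0,0,0.1],"twist":0,"fingers":0},{"dp":[0,0,0.1],"twist":0,"fingers":0}]' | egrep 'pos|force:'
python3 -m jog '[{"dp":[0,0,0.05],"twist":0,"fingers":0},{"dp":[0,0,0.05],"twist":0,"fingers":0}]' | egrep 'pos|force:'
```

```text
tool_pos: [0.5091, -0.0112, 0.0644]
force: [-1.9, 0.5, 1.6]
grasp_force: 1.0
tool_pos: [0.5093, -0.0112, 0.0641]
force: [0.7, -0.5, 4.9]
grasp_force: 1.8
```

```bash
python3 -m jog '[{"dp":[0,0,0.05],"twist":0,"fingers":0},{"dp":[-0.8,0,0.05],"twist":0,"fingers":0}]' | egrep 'pos|force:'
python3 -m jog '[{"dp":[-1,0,0],"twist":0,"fingers":0}]' | egrep 'pos|force:'
python3 -m jog '[{"dp":[-1,0,0],"twist":0,"fingers":0}]' | egrep 'pos|force:'
python3 -m jog '[{"dp":[-1,0,-0.3],"twist":0,"fingers":0},{"dp":[-2,0,-2],"twist":0,"fingers":0},{"dp":[-2.5,0,-5],"twist":0,"fingers":0}]' | egrep 'pos|force:'
python3 spin.py 6 spinR
python3 - <<'E'
from h import *
F=np.load('spinR.npy'); f=F.astype(np.float32).mean(3)
cv2.imwrite('pics/spinRb.png',np.vstack([cv2.resize(np.hstack([x[80:200,165:345] for x in F[s]]),None,fx=1.4,fy=1.4) for s in (slice(0,3),slice(3,6))]))
for x in f: print(np.round(x[85:190,256:272].mean(1)).astype(int)[30:])
E
```

```text
tool_pos: [0.5028, -0.0132, 0.0641]
force: [1.7, 0.3, 5.6]
grasp_force: 3.0
tool_pos: [0.4928, -0.0163, 0.064]
force: [0.9, 0.9, 6.4]
grasp_force: 3.0
tool_pos: [0.4826, -0.0193, 0.0637]
force: [1.6, -0.1, 0.2]
grasp_force: 0.0
tool_pos: [0.4554, -0.0267, 0.1122]
force: [0.1, -0.2, 0.6]
grasp_force: 0.0
[250 250 250 250 247 230 171  94  65  83 106 103  76  62  63  62  63  63
  63  64  64  64  65  64  65  75 105 123 103  75  64  64  64  64  64  65
  64  64  63  63  63  62  62  62  62  62  70  94 109  94  68  57  56  55
  54  53  52  52  77 129 156 143 139 139 126 104  94  91  92  92  92  90
  91  90  90]
[250 250 250 250 250 250 250 248 238 188 109  66  73  94  97  78  63  60
  60  60  61  61  61  62  62  62  61  62  73 104 120  99  72  63  62  62
  62  63  63  62  62  62  61  61  62  61  61  60  63  81 105 104  75  57
  56  54  53  51  50  48  61  97 124 130 133 137 124 102  92  91  91  91
  91  91  90]
[248 249 250 250 250 250 250 249 248 237 189 111  65  70  91  98  79  63
  58  58  59  59  60  60  60  61  61  61  61  71 100 120 105  74  62  61
  61  61  60  61  60  61  60  60  60 
[... 340 characters left out ...]
0
  55  53  52  51  50  48  45  62 107 134 133 133 136 122 100  91  90  90
  90  90  91]
[250 250 250 250 250 250 249 246 226 161  87  62  82 104 102  74  60  59
  60  61  62  62  62  62  63  63  63  64  77 106 120  98  72  63  63  64
  63  63  63  64  62  63  62  62  62  61  61  60  62  75 101 107  83  61
  56  56  54  53  51  48  52  79 116 134 135 135 130 112  96  92  92  92
  90  90  90]
[250 250 250 250 250 250 249 241 200 120  68  68  89 100  84  66  60  61
  62  62  62  62  64  63  64  64  64  68  87 113 115  87  67  63  63  64
  63  64  64  64  63  63  63  63  62  62  61  61  64  82 107 105  75  58
  56  55  55  52  51  50  59  92 124 132 135 136 125 103  93  92  92  92
  90  91  91]
```

View pics/spinRb.png

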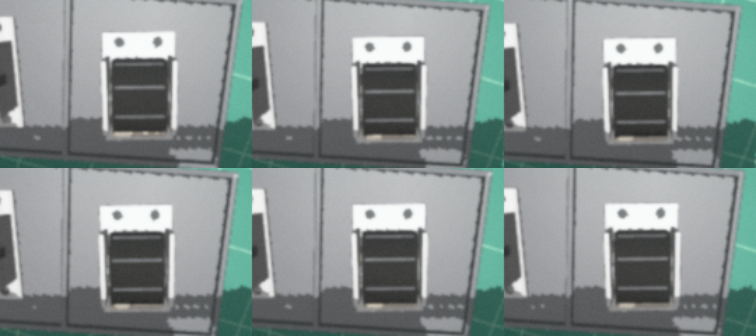

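Both look still in the frames after release, but each wipe was slow and stop-start, so that test is weak. I'll repeat it on R as one fast continuous wipe, with pictures taken straight after.

```bash
python3 -m jog '[{"dp":[3,0,0],"twist":0,"fingers":0},{"dp":[5.5,0,2],"twist":0,"fingers":0},{"dp":[5.5,0,4],"twist":0,"fingers":0},{"dp":[5.5,0,4.5],"twist":0,"fingers":0},{"dp":[5.5,0,4.5],"twist":0,"fingers":0},{"dp":[5.5,0,4.7],"twist":0,"fingers":0},{"dp":[5.5,0,4.85],"twist":0,"fingers":0},{"dp":[5.5,0,4.95],"twist":0,"fingers":0}]' | egrep 'pos|force:'
python3 -m jog '[{"dp":[0,0,0.03],"twist":0,"fingers":0},{"dp":[-1.5,0,0.03],"twist":0,"fingers":0},{"dp":[-3.5,0,0],"twist":0,"fingers":0},{"dp":[-5.5,0,-0.5],"twist":0,"fingers":0}]' | egrep 'pos|force:'
python3 spin.py 6 spinR2
python3 - <<'E'
from h import *
F=np.load('spinR2.npy')
cv2.imwrite('pics/spinR2b.png',np.vstack([cv2.resize(np.hstack([x[100:260,165:345] for x in F[s]]),None,fx=1.4,fy=1.4) for s in (slice(0,3),slice(3,6))]))
E
```

```text
tool_pos: [0.5112, -0.0109, 0.0642]
force: [-0.1, -0.1, 2.0]
grasp_force: 1.1
tool_pos: [0.4556, -0.0267, 0.068]
force: [-0.2, -0.0, 0.7]
grasp_force: 0.0
```

View pics/spinR2b.png

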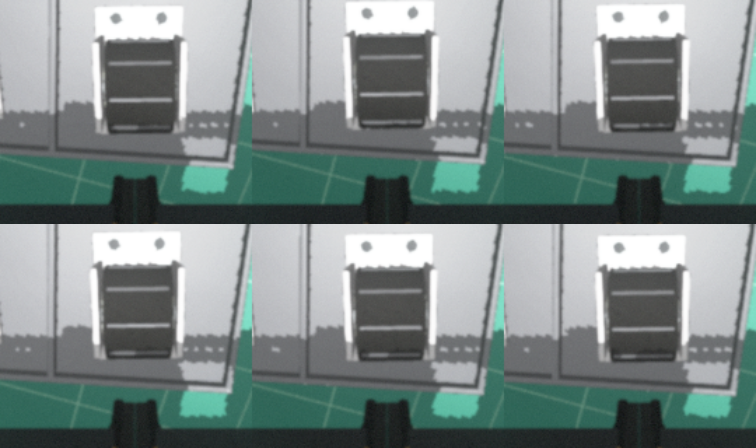

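R's ribs keep the same position relative to the base in all six frames, at about (138,62) and (138,100), right after a fast release. R binds. Now the same test on L, evaluated numerically.

```bash
python3 -c "
from h import *
go(.4893,.0870,.0665,16.5)"
```

```text
at [458.3 -26.3  68.7] [-1.800e+02 -1.000e-02  1.656e+01] F [0.43 0.15 0.53] t 12.55
dp cm [ 6.2  -9.97  0.22] twist 0.1
```

```bash
python3 -m jog '[{"dp":[0,0,-2],"twist":0,"fingers":0},{"dp":[3,-5,-2],"twist":0,"fingers":0},{"dp":[6.2,-10,-2],"twist":0,"fingers":0},{"dp":[6.2,-10,-0.8],"twist":0,"fingers":0},{"dp":[6.2,-10,0.2],"twist":0,"fingers":0},{"dp":[6.2,-10,0.2],"twist":0,"fingers":0},{"dp":[6.2,-10,0.2],"twist":0,"fingers":0}]' | egrep 'pos|force:'
python3 -m jog '[{"dp":[0,0,0.1],"twist":0,"fingers":0},{"dp":[0,0,0.2],"twist":0,"fingers":0},{"dp":[0,0,0.2],"twist":0,"fingers":0}]' | egrep 'pos|force:'
```

```text
tool_pos: [0.489, 0.0859, 0.0666]
force: [0.1, -0.4, -0.1]
grasp_force: 0.0
tool_pos: [0.489, 0.087, 0.0648]
force: [0.8, 0.4, 0.6]
grasp_force: 0.0
```

```bash
python3 -m jog '[{"dp":[0,0,0.1],"twist":0,"fingers":0},{"dp":[0,0,0.2],"twist":0,"fingers":0},{"dp":[0,0,0.25],"twist":0,"fingers":0},{"dp":[0,0,0.3],"twist":0,"fingers":0},{"dp":[0,0,0.3],"twist":0,"fingers":0}]' | egrep 'pos|force:'
python3 -m jog '[{"dp":[0,0,0.06],"twist":0,"fingers":0},{"dp":[-1.5,0,0.06],"twist":0,"fingers":0},{"dp":[-3.5,0,0.03],"twist":0,"fingers":0},{"dp":[-5.5,0,-0.5],"twist":0,"fingers":0}]' | egrep 'pos|force:'
python3 spin.py 8 spinL2
python3 - <<'E'
from h import *
f=np.load('spinL2.npy').astype(np.float32).mean(3)
for x in f: print(np.round(x[85:240,256:272].mean(1)).astype(int)[:120:1].tolist())
E
```

```text
tool_pos: [0.4893, 0.0873, 0.062]
force: [-0.4, -0.1, 1.2]
grasp_force: 0.9
tool_pos: [0.4336, 0.0709, 0.0657]
force: [0.4, 0.2, 1.2]
grasp_force: 0.0
[189, 190, 189, 189, 189, 189, 189, 189, 189, 189, 189, 188, 188, 188, 186, 185, 210, 239, 248, 249, 249, 249, 249, 249, 249, 249, 249, 249, 249, 249, 249, 249, 249, 249, 249, 249, 247, 242, 224, 175, 100, 61, 60, 60, 60, 68, 90, 108, 101, 78, 65, 63, 63, 63, 62, 62, 63, 62, 62, 62, 62, 63, 62, 63, 63, 62, 62, 62, 64, 86, 129, 155, 131, 83, 61, 61, 60, 59, 59, 59, 59, 58, 58, 58, 58, 56, 56, 56, 55, 54, 54, 54, 54, 58, 79, 103, 105, 81, 56, 49, 48, 45, 44, 40, 38, 46, 71, 98, 105, 93, 88, 88, 88, 88, 87, 88, 88, 88, 88, 87]
[190, 189, 189, 189, 188, 189, 189, 188, 188, 188, 188, 187, 192, 225, 246, 249, 249, 249, 249, 249, 249, 249, 249, 249, 249, 249, 249, 249, 249, 249, 249, 249, 249, 246, 231, 194, 172, 187, 180, 118, 68, 60, 60, 60, 59, 60, 61, 60, 61, 60, 63, 76, 102, 116, 102, 75, 63, 61, 62, 60, 61, 62, 60, 61, 61, 61, 60, 60, 59, 60, 61, 60, 60, 60, 59, 59, 59, 63, 91, 119, 121, 91, 63, 56, 57, 55, 54, 54, 53, 53, 53, 52, 51, 5
[... 2644 characters left out ...]
247, 246, 246, 245, 242, 217, 136, 73, 61, 60, 60, 59, 59, 58, 57, 57, 56, 54, 54, 53, 57, 73, 89, 84, 63, 45, 40, 44, 64, 83, 91, 90, 90, 89, 88, 89, 89, 88]
[188, 188, 188, 188, 187, 188, 188, 188, 188, 188, 188, 188, 187, 187, 187, 186, 186, 186, 186, 184, 185, 220, 244, 249, 249, 249, 249, 249, 249, 249, 249, 249, 249, 249, 249, 249, 249, 248, 249, 249, 248, 247, 240, 205, 130, 95, 111, 108, 76, 60, 60, 60, 60, 60, 60, 61, 61, 61, 61, 62, 64, 64, 74, 101, 119, 107, 79, 64, 64, 64, 63, 64, 64, 63, 62, 62, 64, 63, 64, 64, 64, 63, 63, 62, 65, 104, 186, 236, 245, 245, 245, 244, 244, 240, 210, 119, 61, 56, 57, 56, 55, 53, 52, 50, 47, 45, 51, 68, 75, 64, 63, 81, 92, 91, 90, 89, 89, 89, 89, 88]
```

L's seam sweeps steadily across the frames after release, from row 129 to row 175, while the base barely moves. L is free and goes to the reuse tray. R binds and goes to the scrap bin. I'll raise the arm, open the fingers and remeasure both units.

```bash
python3 -m jog '[{"dp":[0,0,-3],"twist":0,"fingers":0.4},{"dp":[-1,0,-8],"twist":0,"fingers":0.8},{"dp":[-1,2.5,-10],"twist":0,"fingers":0.8},{"dp":[-1,5,-11],"twist":0,"fingers":0.8},{"dp":[-1,5,-11],"twist":0,"fingers":0.8}]' | egrep 'pos|force:|width'
cat > units.py <<'E'
from h import *
c,W=cam('wrist')
for n,cc in dict(L=(.4788,.0839),R=(.4987,-.0143)).items():
    m=(np.hypot(W[...,0]-cc[0],W[...,1]-cc[1])<.04)&(W[...,2]>.03)&(W[...,2]<.075); Q=W[m]
    if len(Q)>20:
        r=cv2.minAreaRect((Q[:,:2]*1000).astype(np.float32)); print(n,len(Q),np.round(r[0],1),np.round(r[1],1),round(r[2],1))
        v,u=np.where(m); s=m&(W[...,2]>.05)&(c['pixels'].mean(2)>140); print(' seam',np.round(W[s].mean(0)*1000,1) if s.sum() else None)
E
python3 units.py; python3 -c "
from h import *
go(.4788,.0839,.1,16.4)"
```

```text
tool_pos: [0.442, 0.0193, 0.1773]
force: [-0.5, 0.2, 0.6]
grip_width: 0.0426
grasp_force: 0.0
L 1937 [478.1  83.8] [43.8 42.8] 16.6
 seam [468.4  79.9  56.5]
R 1893 [498.4 -14.5] [43.7 42.5] 17.3
 seam [495.1  -2.3  54.5]
at [441.1  20.8 176.6] [-179.93   -0.     16.49] F [0.53 1.47 0.48] t 16.0
dp cm [ 5.4  -4.98  7.66] twist 0.1
```

```bash
python3 -m jog '[{"dp":[2.7,-2.5,3],"twist":0,"fingers":0.8},{"dp":[5.3,-5,6],"twist":0,"fingers":0.8},{"dp":[5.3,-5,7.5],"twist":0,"fingers":0.8},{"dp":[5.3,-5,7.5],"twist":0,"fingers":0.8},{"dp":[5.3,-5,7.5],"twist":0,"fingers":0.8}]' | egrep 'pos|force:|width'
python3 -c "
from h import *
go(.4783,.0838,.018,16.5)"
```

```text
tool_pos: [0.4776, 0.083, 0.1022]
force: [0.5, 0.1, 0.3]
grip_width: 0.0694
grasp_force: 0.0
at [477.6  83.  102.2] [ 1.7995e+02 -1.0000e-02  1.6500e+01] F [0.45 0.11 0.27] t 16.62
dp cm [ 0.09 -0.05  8.42] twist -0.0
```

```bash
python3 -m jog '[{"dp":[0.1,-0.1,3],"twist":0,"fingers":0.8},{"dp":[0.1,-0.1,6],"twist":0,"fingers":0.8},{"dp":[0.1,-0.1,8],"twist":0,"fingers":0.8},{"dp":[0.1,-0.1,8.3],"twist":0,"fingers":0.8},{"dp":[0.1,-0.1,8.3],"twist":0,"fingers":0.8},{"dp":[0.1,-0.1,8.3],"twist":0,"fingers":0.45},{"dp":[0.1,-0.1,8.3],"twist":0,"fingers":0.3},{"dp":[0.1,-0.1,8.3],"twist":0,"fingers":0.3}]' 30 | egrep 'pos|force|width'
python3 -m jog '[{"dp":[0,0,0],"twist":0,"fingers":0.3},{"dp":[0,0,0],"twist":0,"fingers":0.3}]' | egrep 'pos|force|width'
```

```text
tool_pos: [0.4785, 0.0849, 0.0191]
force: [-0.3, -0.1, -0.8]
grip_width: 0.0471
grasp_force: 0.0
tool_pos: [0.4786, 0.0841, 0.019]
force: [0.3, -3.6, 2.9]
grip_width: 0.0418
grasp_force: 30.0
```

```bash
python3 -m jog '[{"dp":[0,0,-1],"twist":0,"fingers":0.3},{"dp":[0,0,-4],"twist":0,"fingers":0.3},{"dp":[0,0,-8],"twist":0,"fingers":0.3},{"dp":[0,0,-11],"twist":0,"fingers":0.3},{"dp":[0,0,-11],"twist":0,"fingers":0.3}]' | egrep 'pos|force|width'
python3 -c "
from h import *
go(.535,-.255,.13,2.5)"
```

```text
tool_pos: [0.4794, 0.0858, 0.1304]
force: [0.2, 0.2, -4.4]
grip_width: 0.0422
grasp_force: 30.0
at [479.4  85.8 130.4] [179.93  -0.23  16.57] F [ 0.17  0.17 -4.42] t 18.5
dp cm [-4.39 34.25  0.04] twist 14.1
```

```bash
python3 -m jog '[{"dp":[-0.4,3,0],"twist":1,"fingers":0.3},{"dp":[-1,8,0],"twist":3,"fingers":0.3},{"dp":[-1.7,13,0],"twist":5,"fingers":0.3},{"dp":[-2.4,18,0],"twist":7,"fingers":0.3},{"dp":[-3,23,0],"twist":9,"fingers":0.3},{"dp":[-3.7,28,0],"twist":11,"fingers":0.3},{"dp":[-4.2,32,0],"twist":13,"fingers":0.3},{"dp":[-4.4,34.2,0],"twist":14,"fingers":0.3}]' | egrep 'pos|force|width'
python3 -m jog '[{"dp":[0,0,0],"twist":0,"fingers":0.3},{"dp":[0,0,0],"twist":0,"fingers":0.3}]' | egrep 'pos|rot|force|width'
python3 -c "
from h import *
go(.535,-.255,.020,2.5)
c,W=cam('wrist')
C=c['pixels'].astype(int)
m=(abs(W[...,0]-.535)<.14)&(abs(W[...,1]+.255)<.11)&(W[...,2]<.03)&(W[...,2]>-.01)&(C.max(2)-C.min(2)<25)&(C.mean(2)>110)
Q=W[m]; r=cv2.minAreaRect((Q[:,:2]*1000).astype(np.float32)); print(len(Q),r,np.percentile(Q[:,2],[5,50,95]))"
```

```text
tool_pos: [0.5319, -0.2571, 0.126]
force: [-0.4, 0.6, -4.5]
grip_width: 0.0419
grasp_force: 30.0
tool_pos: [0.5334, -0.2526, 0.128]
tool_rot: [-179.9, 0.1, 2.7]
force: [0.3, 0.7, -4.0]
grip_width: 0.0419
grasp_force: 30.0
at [ 533.4 -252.6  128. ] [-1.7987e+02  6.0000e-02  2.7200e+00] F [ 0.29  0.65 -3.99] t 19.75
dp cm [ 0.15  0.24 10.8 ] twist 0.2
17655 ((544.9115600585938, -251.95204162597656), (180.54165649414062, 142.08612060546875), 2.2552831172943115) [0.00352778 0.00483063 0.01478035]
```

```bash
python3 -m jog '[{"dp":[0,0.1,3],"twist":0,"fingers":0.3},{"dp":[0,0.1,6.5],"twist":0,"fingers":0.3},{"dp":[0,0.1,9],"twist":0,"fingers":0.3},{"dp":[0,0.1,10],"twist":0,"fingers":0.3},{"dp":[0,0.1,10.4],"twist":0,"fingers":0.3},{"dp":[0,0.1,10.4],"twist":0,"fingers":0.3},{"dp":[0,0.1,10.4],"twist":0,"fingers":0.3}]' | egrep 'pos|force|width'
```

```text
tool_pos: [0.5343, -0.2567, 0.0259]
force: [-0.3, 0.1, -4.6]
grip_width: 0.0413
grasp_force: 30.0
```

```bash
python3 -m jog '[{"dp":[0,0,0.3],"twist":0,"fingers":0.3},{"dp":[0,0,0.5],"twist":0,"fingers":0.3},{"dp":[0,0,0.5],"twist":0,"fingers":0.3}]' | egrep 'pos|force|width'
python3 -m jog '[{"dp":[0,0,0.1],"twist":0,"fingers":0.3},{"dp":[0,0,0.1],"twist":0,"fingers":0.3}]' | egrep 'pos|force:'
python3 -m jog '[{"dp":[0,0,0.1],"twist":0,"fingers":0.3},{"dp":[0,0,0.1],"twist":0,"fingers":0.3}]' | egrep 'pos|force:'
```

```text
tool_pos: [0.5332, -0.2564, 0.0195]
force: [0.5, 0.5, -4.3]
grip_width: 0.0422
grasp_force: 30.0
tool_pos: [0.5335, -0.2564, 0.0191]
force: [-1.1, 1.3, -0.1]
grasp_force: 30.0
tool_pos: [0.5336, -0.2564, 0.0191]
force: [-4.3, 1.2, 7.3]
grasp_force: 30.0
```

```bash
python3 -m jog '[{"dp":[0,0,-0.05],"twist":0,"fingers":0.6},{"dp":[0,0,-0.05],"twist":0,"fingers":0.75},{"dp":[0,0,-0.05],"twist":0,"fingers":0.75},{"dp":[0,0,-3],"twist":0,"fingers":0.75},{"dp":[0,0,-7],"twist":0,"fingers":0.75},{"dp":[0,0,-11],"twist":0,"fingers":0.75},{"dp":[0,0,-15],"twist":0,"fingers":0.75},{"dp":[-3,0,-16],"twist":0,"fingers":0.75}]' | egrep 'pos|force|width'
python3 -c "
from h import *
go(.460,-.0145,.16,17)
c,W=cam('wrist'); np.save('w2.npy',W)
m=(np.hypot(W[...,0]-.5336,W[...,1]+.2564)<.05)&(W[...,2]>.03)&(W[...,2]<.075); Q=W[m]
r=cv2.minAreaRect((Q[:,:2]*1000).astype(np.float32)); print(len(Q),r,np.percentile(Q[:,2],[50,95]))
cv2.imwrite('pics/w2.png',c['pixels'])
"
```

```text
tool_pos: [0.5066, -0.2573, 0.181]
force: [-0.5, 0.1, -0.4]
grip_width: 0.0649
grasp_force: 0.0
at [ 506.6 -257.3  181. ] [179.89  -0.36   2.71] F [-0.47  0.1  -0.36] t 22.55
dp cm [ -3.51 -24.48   2.1 ] twist -14.3
1658 ((532.6614990234375, -254.9697265625), (44.485652923583984, 42.153900146484375), 2.2175850868225098) [0.05745469 0.06257562]
```

```bash
python3 -m jog '[{"dp":[-0.5,-3,0],"twist":-2,"fingers":0.8},{"dp":[-1.3,-8,0],"twist":-4,"fingers":0.8},{"dp":[-2.1,-13,0],"twist":-7,"fingers":0.8},{"dp":[-2.9,-18,0.5],"twist":-10,"fingers":0.8},{"dp":[-3.4,-23,1],"twist":-13,"fingers":0.8},{"dp":[-3.5,-24.5,2],"twist":-14.3,"fingers":0.8},{"dp":[-3.5,-24.5,2],"twist":-14.3,"fingers":0.8}]' | egrep 'pos|force|width'
python3 units.py; python3 -c "
from h import *
go(.4984,-.0145,.1,17)"
```

```text
tool_pos: [0.4571, -0.0142, 0.1571]
force: [0.0, 0.1, 0.5]
grip_width: 0.0694
grasp_force: 0.0
R 1998 [498.  -14.8] [44.9 42.2] 17.7
 seam [496.4  -0.8  57.6]
at [457.6 -15.5 157.4] [1.7998e+02 3.0000e-02 1.6810e+01] F [-0.47  0.42  0.02] t 23.52
dp cm [3.94 1.09 5.74] twist -0.2
```

```bash
python3 -m jog '[{"dp":[2,0.5,2],"twist":-0.3,"fingers":0.8},{"dp":[3.9,1.1,4],"twist":-0.3,"fingers":0.8},{"dp":[3.9,1.1,5.7],"twist":-0.3,"fingers":0.8},{"dp":[3.9,1.1,5.7],"twist":-0.3,"fingers":0.8},{"dp":[3.9,1.1,5.7],"twist":-0.3,"fingers":0.8}]' | egrep 'pos|force|width'
python3 -c "
from h import *
go(.4983,-.0146,.019,17)"
```

```text
tool_pos: [0.498, -0.0143, 0.1011]
force: [0.2, 0.1, 0.1]
grip_width: 0.0696
grasp_force: 0.0
at [498.  -14.3 101.1] [179.96   0.    17.11] F [0.23 0.1  0.07] t 24.15
dp cm [0.02 0.04 8.21] twist 0.1
```

```bash
python3 -m jog '[{"dp":[0,0,3],"twist":0,"fingers":0.8},{"dp":[0,0,6],"twist":0,"fingers":0.8},{"dp":[0,0,7.8],"twist":0,"fingers":0.8},{"dp":[0,0,8.1],"twist":0,"fingers":0.8},{"dp":[0,0,8.1],"twist":0,"fingers":0.8},{"dp":[0,0,8.1],"twist":0,"fingers":0.45},{"dp":[0,0,8.1],"twist":0,"fingers":0.3},{"dp":[0,0,8.1],"twist":0,"fingers":0.3}]' 30 | egrep 'pos|force|width'
python3 -m jog '[{"dp":[0,0,0],"twist":0,"fingers":0.3},{"dp":[0,0,0],"twist":0,"fingers":0.3}]' | egrep 'pos|force|width'
python3 -m jog '[{"dp":[0,0,-1],"twist":0,"fingers":0.3},{"dp":[0,0,-4],"twist":0,"fingers":0.3},{"dp":[0,0,-8],"twist":0,"fingers":0.3},{"dp":[0,0,-12],"twist":0,"fingers":0.3},{"dp":[0,0,-12],"twist":0,"fingers":0.3}]' | egrep 'pos|force|width'
python3 -c "
from h import *
go(.5376,.260,.14,-4.9)
"
```

```text
tool_pos: [0.4984, -0.0139, 0.0201]
force: [0.6, 0.3, -0.1]
grip_width: 0.0478
grasp_force: 0.0
tool_pos: [0.4986, -0.0145, 0.0201]
force: [0.4, -2.1, 3.0]
grip_width: 0.0414
grasp_force: 30.0
tool_pos: [0.5, -0.0131, 0.1423]
force: [-0.3, 0.2, -4.4]
grip_width: 0.0417
grasp_force: 30.0
at [500.  -13.1 142.3] [179.85  -0.27  17.18] F [-0.3   0.24 -4.42] t 26.02
dp cm [ 11.66 -24.98   0.23] twist 22.1
```

```bash
python3 -m jog '[{"dp":[1.2,-2.5,0],"twist":2,"fingers":0.3},{"dp":[3.2,-7,0],"twist":6,"fingers":0.3},{"dp":[5.3,-11.5,0],"twist":10,"fingers":0.3},{"dp":[7.5,-16,0],"twist":14,"fingers":0.3},{"dp":[9.6,-20.5,0],"twist":18,"fingers":0.3},{"dp":[11.2,-24,0],"twist":21,"fingers":0.3},{"dp":[11.7,-25,0],"twist":22,"fingers":0.3},{"dp":[11.7,-25,0],"twist":22,"fingers":0.3}]' | egrep 'pos|force|width'
python3 -m jog '[{"dp":[0,0,0],"twist":0,"fingers":0.3}]' | egrep 'pos|rot|force|width'
python3 -c "
from h import *
c,W=cam('wrist')
C=c['pixels'].astype(int)
m=(abs(W[...,0]-.5376)<.14)&(abs(W[...,1]-.26)<.085)&(W[...,2]<.045)&(W[...,2]>.028)&(C.max(2)-C.min(2)<25)&(C.mean(2)>90)
Q=W[m]; r=cv2.minAreaRect((Q[:,:2]*1000).astype(np.float32)); print(len(Q),r,np.percentile(Q[:,2],[5,50,95]))
go(.5376,.26,.025,-4.9)"
```

```text
tool_pos: [0.5348, 0.2598, 0.138]
force: [-0.8, -1.8, -4.7]
grip_width: 0.0415
grasp_force: 30.0
tool_pos: [0.5361, 0.2575, 0.1387]
tool_rot: [179.9, 0.1, -4.9]
force: [-0.1, -0.4, -4.2]
grip_width: 0.042
grasp_force: 30.0
2901 ((554.921630859375, 259.11090087890625), (134.44654846191406, 176.07748413085938), 85.05424499511719) [0.03260999 0.03648893 0.03770216]
at [536.3 257.4 139. ] [ 1.7989e+02  4.0000e-02 -4.9700e+00] F [-0.08 -0.12 -3.89] t 27.2
dp cm [ 0.11 -0.27 11.4 ] twist -0.1
```

```bash
python3 -m jog '[{"dp":[0.2,-0.2,3],"twist":0,"fingers":0.3},{"dp":[0.2,-0.2,6.5],"twist":0,"fingers":0.3},{"dp":[0.2,-0.2,9.5],"twist":0,"fingers":0.3},{"dp":[0.2,-0.2,11],"twist":0,"fingers":0.3},{"dp":[0.2,-0.2,11.3],"twist":0,"fingers":0.3},{"dp":[0.2,-0.2,11.3],"twist":0,"fingers":0.3},{"dp":[0.2,-0.2,11.3],"twist":0,"fingers":0.3}]' | egrep 'pos|force|width'
```

```text
tool_pos: [0.5393, 0.2619, 0.028]
force: [0.6, -0.7, -4.9]
grip_width: 0.0419
grasp_force: 30.0
```

```bash
python3 -m jog '[{"dp":[0,0,0.4],"twist":0,"fingers":0.3},{"dp":[0,0,0.6],"twist":0,"fingers":0.3},{"dp":[0,0,0.6],"twist":0,"fingers":0.3}]' | egrep 'pos|force|width'
python3 -m jog '[{"dp":[0,0,0.1],"twist":0,"fingers":0.3},{"dp":[0,0,0.1],"twist":0,"fingers":0.3}]' | egrep 'pos|force:'
python3 -m jog '[{"dp":[0,0,0.1],"twist":0,"fingers":0.3},{"dp":[0,0,0.1],"twist":0,"fingers":0.3}]' | egrep 'pos|force:'
```

```text
tool_pos: [0.5382, 0.2614, 0.0205]
force: [0.3, 0.4, -4.3]
grip_width: 0.042
grasp_force: 30.0
tool_pos: [0.5384, 0.2615, 0.0201]
force: [-1.6, -0.6, -0.1]
grasp_force: 30.0
tool_pos: [0.5384, 0.2615, 0.0201]
force: [-3.5, -2.7, 7.7]
grasp_force: 30.0
```

```bash
python3 -m jog '[{"dp":[0,0,-0.05],"twist":0,"fingers":0.6},{"dp":[0,0,-0.05],"twist":0,"fingers":0.75},{"dp":[0,0,-0.05],"twist":0,"fingers":0.75},{"dp":[0,0,-3],"twist":0,"fingers":0.75},{"dp":[0,0,-7],"twist":0,"fingers":0.75},{"dp":[0,0,-11],"twist":0,"fingers":0.75},{"dp":[0,0,-16],"twist":0,"fingers":0.75},{"dp":[-3,0,-20],"twist":0,"fingers":0.75}]' | egrep 'pos|force|width'
python3 -c "
from h import *
c,W=cam('wrist')
m=(np.hypot(W[...,0]-.5384,W[...,1]-.2615)<.05)&(W[...,2]>.03)&(W[...,2]<.075); Q=W[m]
r=cv2.minAreaRect((Q[:,:2]*1000).astype(np.float32)); print(len(Q),r,np.percentile(Q[:,2],[50,95]))
cv2.imwrite('pics/fw.png',c['pixels'])
s,_=cam('scene'); cv2.imwrite('pics/final.png',np.hstack([cv2.resize(c['pixels'],(400,300)),cv2.resize(s['pixels'],(400,300))]))"
```

```text
tool_pos: [0.5102, 0.2634, 0.2206]
force: [-0.3, -0.1, 0.0]
grip_width: 0.0658
grasp_force: 0.0
1287 ((538.1884765625, 263.20458984375), (41.72238540649414, 42.80839920043945), 85.34638977050781) [0.0604624  0.06527776]
```

View pics/final.png

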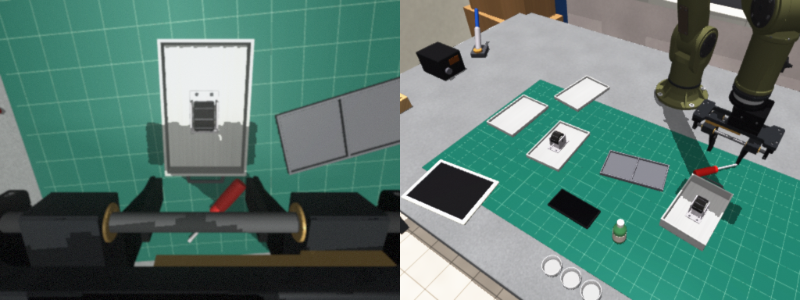

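The wrist half shows unit R upright in the scrap bin at (204,115). The scene half shows unit L upright in the reuse tray at (557,140). The bottle, phone and screwdriver are where they were. Handing in.

```bash
python3 -c "
from cell import env
print(env.sign_off())"
```

```text
the job is handed in; nothing more can be done
None
```

I spun both rollers and handed the job in: the free-running unit (started towards +y) stands upright in the reuse tray and the binding one (towards -y) upright in the scrap bin; sign-off gave no verdict.

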